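Clot check: free the rack, draw the green-capped vial and hold it on its side

TASK

The blood vials are still locked in their transport rack. Swing the rack's hold-down bar all the way back, draw the green-capped vial up out of its hole, then tip it over onto its side so that it lies level, or nearly so, well clear (10 cm or more) above the other caps, where it can be looked at for clots. Finish while holding it still there: do not put it down or let go, and leave the other vials standing in the rack and the timer where it is.

Things in the scene. Friction and masses are not known exactly. Their poses are not given: they have to be found in the camera images.
- rack: Fixed grey vial rack with aluminium cheeks, 70 x 222 mm. Origin: centre of its underside, on the table; x to the rear (hinge side), y along its row of five 23 mm holes (x = 0; y = -84, -42, 0, 42, 84 mm), z up. Upper plate's top at z = 42 mm, cheeks up to 57 mm. Vials stand on the base plate at z = 6 mm, caps from z = 62 to 78 mm. One hole is empty.
- hold_down (a joint): Hinge of the hold-down bar, rad. 0: shut, the bar lies over the caps. It grows as the bar swings up and to the rear (about the rack's +y axis) to its end stop, fully back, at 1.85: bar behind the rack, blue tab pointing to the rear. It stays wherever it is left; about 1 N square on the tab moves it. May start a little raised.
- hold_down_tab (a point): Centre of the bar's blue thumb tab: 10 mm thick (x), 46 mm wide (y), reaching 12 mm over and 16 mm under this point (z). Turns with the bar; axes as the rack's when shut, then at rack x = 0, z = 108 mm: 26 mm in front of, 62 mm above the hinge axis. The aluminium bar under it is 16 x 238 mm. Push the tab over from its front with closed fingertips, then press it down from above.
- hold_down_hinge (a point): Middle of the bar's hinge axis, on the rack at x = 26, y = 0, z = 46 mm of the rack; the axis runs along the rack's y.
- vial_green_mid (a point): Centre, half-way up, of the green-capped vial in the rack: the vial to draw. 72 mm tall, body 20 mm across, screw cap 23 mm across on its top 16 mm (cap centre 28 mm from this point along its z axis, which points from foot to cap), 22 g. It can stand in any hole.
- vial_white_mid (a point): Centre, half-way up, of the white-capped vial in the rack, same size. To be left standing.
- vial_red_a_mid (a point): Centre, half-way up, of one red-capped vial in the rack, same size. To be left standing.
- vial_red_b_mid (a point): Centre, half-way up, of the other red-capped vial in the rack, same size. To be left standing.
- vial_green: The same green-capped vial; origin at the centre of its foot.
- timer_mid (a point): Centre of the round white timer with a red dial grip, 68 mm across, 46 mm tall, loose behind the rack. To be left alone.
Mind the look-alikes: they are no part of the job. What is meant by the part that bears vial_white_mid is not blue, and is the smaller of those in its own colour.

How it is judged:
On the way, in this order (a step that is already met when the one before it is completed fails the run):
1. the hold-down bar is swung all the way back (value of joint hold_down above 1.6 rad), for 0.2 s.
2. the green-capped vial is drawn up out of its hole between the fingers (z of vial_green in the frame of rack above 0.047 m and contact force between vial_green and the fingers above 0.5 N), for 0.1 s.
At the end, for the whole second after the job is handed in: The green-capped vial is held still between the fingers alone, its axis within 30 degrees of level, its centre at least 0.16 m above the table (8 cm above the other caps); the hold-down bar stands back (joint over 1.6 rad); the other three vials stand upright in their holes (angle between vial_green_mid's own z axis and vertical between 1.05 and 2.09 rad and height (world z) of vial_green_mid above 0.16 m and contact force between vial_green and the fingers above 0.5 N and contact force between vial_green and rack below 0.05 N and linear speed of vial_green below 0.03 m/s and value of joint hold_down above 1.6 rad and z of each of vial_white_mid, vial_red_a_mid, vial_red_b_mid in the frame of rack below 0.05 m and angle between each of vial_white_mid, vial_red_a_mid, vial_red_b_mid's own z axis and vertical below 0.25 rad); the arm keeps its last pose, push and grip.
It fails at once if another vial is pulled up or tipped out of its hole (distance of any of vial_white_mid, vial_red_a_mid, vial_red_b_mid from where it was at the start of the episode above 0.02 m).
It fails at once if the timer is knocked away (distance of timer_mid from where it was at the start of the episode above 0.03 m).
It also fails if it takes over 54 s, if anything falls off the work surface, if the arm or the gripper's body presses on something with over 40 N, if the wrist force passes 120 N, or if a joint passes its speed limit or range.

ROBOT

A 6-joint arm with a two-finger parallel gripper is mounted at the origin on a cart in front of the work surface, level with it; the furniture and walls round the work are solid. World frame = base frame: x ahead of the robot, y to its left, z up, the work surface at z = 0. Lengths are in m, angles in rad, forces in N, time in s.
With the tool pointing down it reaches from about 0.275 to 0.85 m from the base axis. Payload 5.2 kg.
Tool frame: the origin (TCP) lies midway between the tips of the shut fingers; the grasp point (between the pads) lies 19 mm behind it (bot.hold_point_z is the distance from the TCP to the grasp point, in m); z points along the fingers, y is the line along which they close (so a half turn about z gives the same grasp; the last joint's range is limited). The gripper opens to 85 mm and grips with 20 to 120 N. Pads are 22 mm wide; open, the fingers measure 114 mm over their backs; the gripper's body (76 mm by 85 mm) begins 54 mm behind the grasp point. The pads swing forward as they close: fully open they stand 13 mm farther back than shut.
Start: joints at [-1.315, 0.259, 1.535, -0, 1.348, -0.203], TCP at [0.244, -0.493, 0.231] pointing down, gripper open.
Joint ranges: [-3.14, 3.14], [-0.91, 2.08], [0.19, 2.58], [-1.22, 4.36], [0.22, 2.71], [-3.12, 3.12]. Speed limits (rad/s): [2.57, 2.57, 3.14, 3.14, 3.14, 3.14].

INTERFACE

Orientations are given as [roll, pitch, yaw] about the fixed x, y, z axes, in that order (R = Rz(yaw) Ry(pitch) Rx(roll)).
In Python, from workcell import bot gives the robot as it stands. The module is installed in compiled form; this text tells all that it offers.
- The arm moves only by the tool send_rows, never from a script. Its argument "series" is text: rows parted by semicolons, each of 5 numbers parted by spaces: the shift along the tool's x, y, z in mm, then the turn about the tool's z in degrees, then the closure, from -1 (fully open) to 1 (shut). In form: dx dy dz turn grip; .... A call has 1 to 5 rows; each row is the pose to reach, as a shift and turn from the pose commanded when the call began, along the tool's axes at that moment; what a row does not reach only later rows make up. A row lasts 1/12 s, in which the tool goes at most 41.7 mm and 7.16 degrees, less where a joint would pass 70% of its speed; a pose out of reach is approached as far as the arm can. A call with a gripper value outside its range is refused whole. The fingers move at their own pace and stop on an object; "squeeze" is the grip in N (left out, the last holds). Time passes only in rows, so rows that repeat a pose let the fingers close. It gives the time, the measured TCP pose, the force, the opening and the grip force at its end, in the units of the state.
- bot.sense(): the state, without advancing time (a new reading comes with each control period).
- bot.get_image(name): name is "side" or "top"; returns the picture (480x640x3 uint8, blue, green, red); there is no depth.
- bot.camera_model(name): a dict with "vertical_fov" (degrees; the focal length in pixels is half the picture's height over the tangent of half this angle, whatever the lens; pixels are square), "cx", "cy" (the principal point, pixels), "rvec" (rotation vector, rad) and "tvec" (3), from world to camera coordinates, as OpenCV has them. Camera axes: x right, y down, z forward; pixel columns grow to the right and rows downward; lengths in m; the calibration is good to about 2 mm. A picture is of the moment at which its call begins. camera_model takes no time and is no camera call.
- bot.job_done(): hands the job in; it is judged then, once.
The state is a dict: "t": time; "qpos": joint angles; "qvel": joint speeds; "joint_efforts": joint torques, N m; "ee_pos": TCP position; "orientation": TCP orientation; "force": force on the tool from outside, world axes, zero at the start; "moment": the same for the moment, N m; "width": finger opening in m; "grip_force": force on a finger pad.
Only numpy, scipy, OpenCV 4.12 (cv2) and the standard library are available. Lean on these libraries where they do the work, as an engineer would, in place of code of your own. Each camera call takes 0.05 s, during which the arm holds its last target. There are 200 camera calls.

## Working session

There is one attempt and no reset: what is moved stays moved. The work goes in short steps, Python scripts to look and compute and a tool call to move; the robot and the scene stay as the last step left them, time stands still between calls to the robot, and variables do not carry over. Pictures are saved under pics/ and viewed, at most 14 in all, crops included, and the job is handed in when it is done.

Besides the shell and the picture viewer there is one more tool, called after "Request:" by a JSON object that holds its "fn" and its "kwargs". send_rows: Moves the arm, as the interface text tells. Its arguments: {"type":"object","properties":{"series":{"type":"string"},"squeeze":{"type":"number"}},"required":["series"]}

```bash
mkdir -p pics; cat > h.py <<'E'
import cv2, numpy as np
from workcell import bot
def cam(n):
    m=bot.camera_model(n); f=240/np.tan(np.radians(m['vertical_fov'])/2)
    K=np.array([[f,0,m['cx']],[0,f,m['cy']],[0,0,1]]); R=cv2.Rodrigues(np.array(m['rvec'],float))[0]
    return K,R,np.array(m['tvec'],float).ravel(),m
def ray(n,px):
    K,R,t,_=cam(n); d=R.T@np.linalg.inv(K)@np.array([px[0],px[1],1.]); return -R.T@t,d/np.linalg.norm(d)
def onz(n,px,z):
    o,d=ray(n,px); return o+d*(z-o[2])/d[2]
def proj(n,P):
    K,R,t,_=cam(n); q=K@(R@np.array(P,float)+t); return q[:2]/q[2]
E
python3 - <<'E'
from h import *
for n in('side','top'):
    cv2.imwrite(f'pics/{n}0.png',bot.get_image(n)); K,R,t,m=cam(n); print(n,m,-R.T@t)
s=bot.sense(); print(s)
E
```

```text
side {'vertical_fov': 49.08739741884693, 'cx': 324.13637965168573, 'cy': 246.45103596646652, 'rvec': array([ 2.26460802, -0.22718162,  0.07626686]), 'tvec': array([-0.49421433,  0.30722898,  0.67256371])} [ 0.43964911 -0.40410533  0.65908037]
top {'vertical_fov': 42.4809406986611, 'cx': 321.04686255438037, 'cy': 243.34943145672705, 'rvec': array([ 2.14819063, -2.18381193,  0.16574677]), 'tvec': array([0.21949337, 0.55266417, 0.92283626])} [0.43377628 0.2344375  0.98087664]
{'t': 0.1, 'qpos': array([-1.31478567e+00,  2.59268846e-01,  1.53596644e+00,  3.45208841e-05,
        1.34799064e+00, -2.02803009e-01]), 'qvel': array([ 0.00174223, -0.0024465 , -0.003615  , -0.00013501,  0.00177789,
        0.000282  ]), 'joint_efforts': array([ 1.22477330e-03, -4.46970606e+01, -2.91250366e+01, -3.43033207e-04,
        6.25960267e-03, -1.94920995e-05]), 'ee_pos': array([ 0.24349716, -0.49264489,  0.23056139]), 'orientation': array([-3.13999963e+00, -3.61932327e-04,  4.58805726e-01]), 'force': array([-0.53725187, -0.37473296, -0.34487573]), 'moment': array([-0.01235656, -0.03754589,  0.00302372]), 'grip_force': 0.0, 'width': 0.08570936263275451}
```

View pics/side0.png

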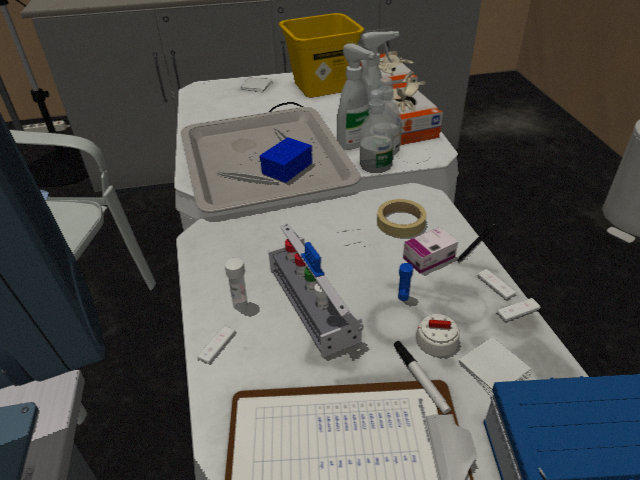

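View pics/top0.png

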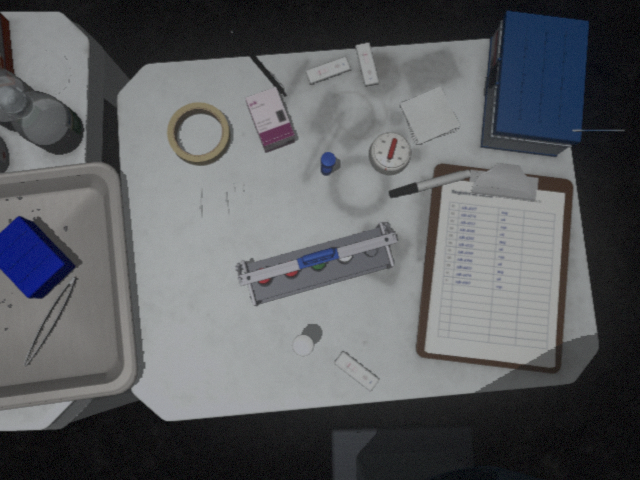

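The white candidates are the small cap in the rack (side ~320,295; top ~345,257) and a larger loose white container in front of the rack (side 236,283; top 303,344). The blue tube (side 404,282) is excluded. The smaller white one, in the rack, is the vial meant. The timer is at side (438,337), top (390,152). I'll confirm with an enlarged crop and take colour measurements.

```bash
python3 - <<'E'
from h import *
a=cv2.imread('pics/side0.png');b=cv2.imread('pics/top0.png')
A=cv2.resize(a[215:365,255:375],None,fx=3.3,fy=3.3,interpolation=cv2.INTER_CUBIC)
B=cv2.resize(b[215:315,230:405],None,fx=2.2,fy=2.2,interpolation=cv2.INTER_CUBIC)
C=np.zeros((500,790,3),np.uint8);C[:A.shape[0],:A.shape[1]]=A[:500];C[:B.shape[0],400:400+B.shape[1]]=B[:,:390]
cv2.imwrite('pics/crop1.png',C)
for n,im in(('side',a),('top',b)):
    h=cv2.cvtColor(im,cv2.COLOR_BGR2HSV)
    for c,lo,hi in(('blue',(100,120,60),(125,255,255)),('green',(45,90,30),(85,255,255)),('red',(0,120,60),(8,255,255))):
        m=cv2.inRange(h,lo,hi); k,l,st,ce=cv2.connectedComponentsWithStats(m)
        for i in range(1,k):
            if 8<st[i,4]<1500: print(n,c,st[i],ce[i].round(1),onz(n,ce[i],.078).round(3))
for p in((239,265),(254,305),(396,262),(384,224)): print(p,onz('top',p,.057).round(3))
print('timer',onz('top',(390,152),.046),onz('side',(438,328),.046), 'tube',onz('top',(328,158),.07),onz('side',(406,268),.07),'tallwhite',onz('top',(303,344),.09),onz('side',(234,265),.09))
E
```

```text
side blue [301 242  23  35 397] [312.1 259.2] [0.531 0.242 0.078]
side blue [398 263  15  38 405] [404.5 280.4] [0.666 0.162 0.078]
side blue [497 463   7  17  21] [500.1 471.6] [ 0.677 -0.157  0.078]
side green [346 111  23  18 248] [354.9 119.2] [0.717 0.714 0.078]
side green [376 151  16  17 166] [383.4 159.5] [0.733 0.522 0.078]
side green [305 268  11  14  93] [308.7 275.5] [0.519 0.205 0.078]
side red [393  84   4   5  10] [393.9  86.4] [0.861 0.873 0.078]
side red [400 114   7   6  10] [402.1 116.9] [0.83  0.7   0.078]
side red [405 120   7   6  19] [408.3 122.5] [0.835 0.669 0.078]
side red [426 127  15  12  70] [433.8 131.9] [0.877 0.612 0.078]
side red [421 130   5   4  11] [422.6 131.5] [0.853 0.62  0.078]
side red [401 133  20  12 104] [410.1 138.1] [0.816 0.597 0.078]
side red [421 138   9   3  14] [424.9 139. ] [0.847 0.586 0.078]
side red [429 320  22   9 163] [439.2 323.7] [0.687 0.065 0.078]
top blue [322 152  13  15 151] [327.8 159.1] [0.678 0.199 0.078]
top blue [323 167   8   6  32] [326.  169.6] [0.662 0.202 0.078]
top blue [298 249  40  20 428] [317.4 257.7] [0.529 0.217 0.078]
top red [389 139   7  19  56] [392. 148.] [0.694 0.102 0.078]
(239, 265) [0.522 0.334 0.057]
(254, 305) [0.462 0.312 0.057]
(396, 262) [0.523 0.098 0.057]
(384, 224) [0.581 0.115 0.057]
timer [0.69669944 0.10046399 0.046     ] [0.69606229 0.08297131 0.046     ] tube [0.68167986 0.19843431 0.07      ] [0.67989839 0.19684764 0.07      ] tallwhite [0.40471283 0.24011822 0.09      ] [0.40363681 0.2417265  0.09      ]
```

View pics/crop1.png

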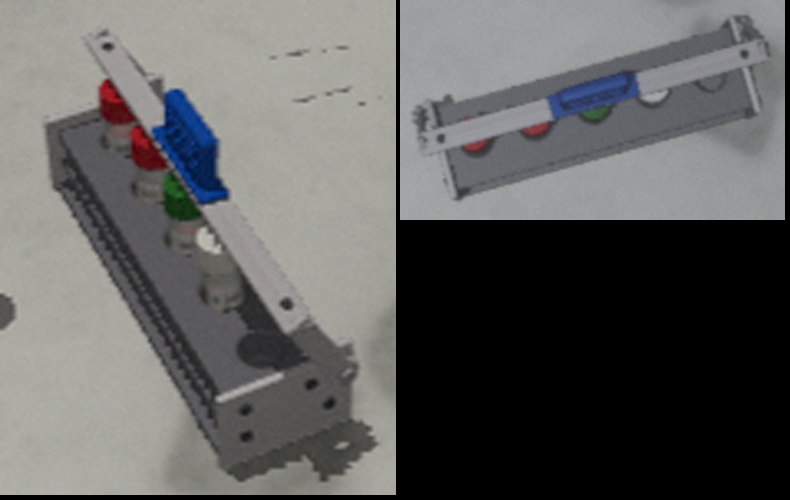

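Crop confirms that, along the rack from far to near (side view), the order is red, red, green (middle hole, under the tab), white, then an empty hole. The white-capped vial in the rack is the small one. Next, the rack pose.

```bash
python3 - <<'E'
from h import *
from scipy.optimize import least_squares
S=lambda u,v:(255+u/3.3,215+v/3.3); T=lambda u,v:(230+(u-400)/2.2,215+v/2.2)
print('hole side',onz('side',S(265,348),.042),'hole top',onz('top',T(712,76),.042))
print('front corner bottom',onz('side',S(235,472),0),'front top edge near',onz('side',S(217,399),.057), 'far cheek front', onz('side',S(47,120),.057))
for u,v in((458,191),(757,111),(735,22),(428,108)): print('top corner',onz('top',T(u,v),.057))
for nm,u,v in(('red1',115,92),('red2',150,135),('green',180,188),('white',209,238)): print(nm,onz('side',S(u,v),.078))
for nm,u,v in(('red1',118,147),('red2',150,198),('green',184,248),('white',222,302)): print(nm,'foot front',onz('side',S(u,v),.042))
# tab triangulate: top centre of tab
K1,R1,t1,_=cam('side');K2,R2,t2,_=cam('top')
def tri(a,b):
    X=cv2.triangulatePoints(K1@np.c_[R1,t1],K2@np.c_[R2,t2],np.array(a,float).reshape(2,1),np.array(b,float).reshape(2,1));X=(X[:3]/X[3]).ravel();return X,proj('side',X)-a,proj('top',X)-b
print('tab centroid',tri((312.1,259.2),(317.4,257.7)))
print('bar hole near',tri(S(287,303),T(744,54)),'bar hole far',tri(S(108,46),T(441,139)))
print('tab top far',tri(S(170,93),T(560,98)),'near',tri(S(213,152),T(632,80)))
E
```

```text
hole side [0.54771085 0.13353263 0.042     ] hole top [0.54429936 0.13284715 0.042     ]
front corner bottom [0.52547061 0.09753852 0.        ] front top edge near [0.51791628 0.09536194 0.057     ] far cheek front [0.46455402 0.30186597 0.057     ]
top corner [0.46687856 0.30877191 0.057     ]
top corner [0.51794129 0.10428587 0.057     ]
top corner [0.57981514 0.11749161 0.057     ]
top corner [0.52353704 0.32890197 0.057     ]
red1 [0.50104519 0.2919896  0.078     ]
red2 [0.51367485 0.25445208 0.078     ]
green [0.52195951 0.2124625  0.078     ]
white [0.52959066 0.17535856 0.078     ]
red1 foot front [0.49998694 0.28928895 0.042     ]
red2 foot front [0.5105953  0.24648488 0.042     ]
green foot front [0.52162333 0.20691141 0.042     ]
white foot front [0.53338556 0.16675191 0.042     ]
tab centroid (array([0.52729662, 0.21765801, 0.09998574]), array([-0.34720825,  0.06681028]), array([ 0.00863137, -0.28550584]))
bar hole near (array([0.55368004, 0.11621363, 0.08938699]), array([-0.52253551,  0.10844184]), array([ 0.01924818, -0.38964094])) bar hole far (array([0.50059296, 0.31714956, 0.0890443 ]), array([-0.55103145,  0.09718893]), array([ 0.00625835, -0.49157195]))
tab top far (array([0.52289382, 0.2386625 , 0.11709047]), array([-0.08738684,  0.01674427]), array([ 0.00200851, -0.0736898 ])) near (array([0.53455642, 0.19233336, 0.11669407]), array([-0.74202434,  0.1456479 ]), array([ 0.0226794 , -0.59982522]))
```

Rack centre is about (0.525, 0.2145), yaw 0.258 rad (hole measured in both views to within 4 mm, bar holes 208 mm apart). The bar is nearly shut and green is in the middle hole. Moving to the front of the tab: translate first, then turn so that tool x = rack y and tool y = rack x.

Request:
{"fn": "send_rows", "kwargs": {"series": "25 -26 0 0 1; 51 -52 0 0 1; 76 -78 0 0 1; 102 -104 0 0 1; 127 -130 0 0 1", "squeeze": 20}}

```text
t: 0.52
ee_pos: [0.2999, -0.3184, 0.2308]
orientation: [-3.141, -0.0, 0.458]
force: [1.0, -0.9, 0.4]
width: 0.0259
grip_force: 0.0
```

Request:
{"fn": "send_rows", "kwargs": {"series": "25 -26 0 0 1; 51 -52 0 0 1; 76 -78 0 0 1; 102 -104 0 0 1; 127 -130 0 0 1"}}

```text
t: 0.93
ee_pos: [0.3562, -0.1456, 0.2312]
orientation: [-3.141, -0.0, 0.458]
force: [1.3, 0.7, -0.4]
width: -0.0
grip_force: 0.0
```

Request:
{"fn": "send_rows", "kwargs": {"series": "25 -26 0 0 1; 51 -52 0 0 1; 76 -78 0 0 1; 102 -104 0 0 1; 127 -130 0 0 1"}}

```text
t: 1.35
ee_pos: [0.4124, 0.0272, 0.2312]
orientation: [3.142, 0.0, 0.459]
force: [1.2, -0.6, 0.2]
width: -0.0
grip_force: 0.0
```

Request:
{"fn": "send_rows", "kwargs": {"series": "25 -26 0 0 1; 51 -52 0 0 1; 76 -78 0 0 1; 102 -104 0 0 1; 126 -131 0 0 1"}}

```text
t: 1.77
ee_pos: [0.4676, 0.2005, 0.231]
orientation: [3.142, 0.0, 0.459]
force: [0.4, -0.2, 0.3]
width: -0.0
grip_force: 0.0
```

Request:
{"fn": "send_rows", "kwargs": {"series": "0 0 0 -6 1; 0 0 0 -12 1; 0 0 0 -18 1; 0 0 0 -24 1; 0 0 0 -30 1"}}

```text
t: 2.18
ee_pos: [0.467, 0.1987, 0.2308]
orientation: [-3.141, 0.001, 0.988]
force: [-0.2, -0.2, -0.4]
width: -0.0
grip_force: 0.0
```

Request:
{"fn": "send_rows", "kwargs": {"series": "0 0 0 -6 1; 0 0 0 -12 1; 0 0 0 -18 1; 0 0 0 -24 1; 0 0 0 -30 1"}}

```text
t: 2.6
ee_pos: [0.4671, 0.1985, 0.2309]
orientation: [-3.141, 0.0, 1.511]
force: [-0.1, 0.1, 0.1]
width: 0.0001
grip_force: 0.0
```

Request:
{"fn": "send_rows", "kwargs": {"series": "0 0 0 -6 1; 0 0 0 -12 1; 0 0 0 -18.5 1; 0 0 0 -18.5 1"}}

```text
t: 2.93
ee_pos: [0.4671, 0.1985, 0.2309]
orientation: [-3.141, -0.0, 1.833]
force: [-0.5, 0.3, 0.1]
width: -0.0001
grip_force: 0.0
```

Request:
{"fn": "send_rows", "kwargs": {"series": "0 0 35 0 1; 0 0 70 0 1; 0 0 105 0 1; 0 0 126 0 1; 0 0 126 0 1"}}

```text
t: 3.35
ee_pos: [0.4635, 0.1978, 0.1006]
orientation: [-3.132, -0.001, 1.825]
force: [-0.6, -1.0, 0.1]
width: -0.0002
grip_force: 0.0
```

Request:
{"fn": "send_rows", "kwargs": {"series": "0 15 0 0 1; 0 30 0 0 1; 0 45 0 0 1; 0 60 0 0 1; 0 75 0 0 1"}}

```text
t: 3.77
ee_pos: [0.5413, 0.218, 0.1071]
orientation: [3.14, 0.0, 1.826]
force: [0.0, 0.5, 0.3]
width: 0.0001
grip_force: 0.6
```

Request:
{"fn": "send_rows", "kwargs": {"series": "0 12 0 0 1; 0 24 0 0 1; 0 34 0 0 1; 0 34 0 0 1"}}

```text
t: 4.1
ee_pos: [0.5754, 0.2268, 0.107]
orientation: [3.138, 0.0, 1.826]
force: [0.5, -0.1, 0.5]
width: -0.0001
grip_force: 0.0
```

```bash
python3 - <<'E'
from h import *
a=bot.get_image('side');b=bot.get_image('top')
C=np.hstack([cv2.resize(a[180:380,220:420],(400,400)),cv2.resize(b[160:340,220:400],(400,400))]);cv2.imwrite('pics/p2.png',C); print(bot.sense()['force'])
E
```

```text
[-0.46639889  0.01210232 -0.23130213]
```

View pics/p2.png

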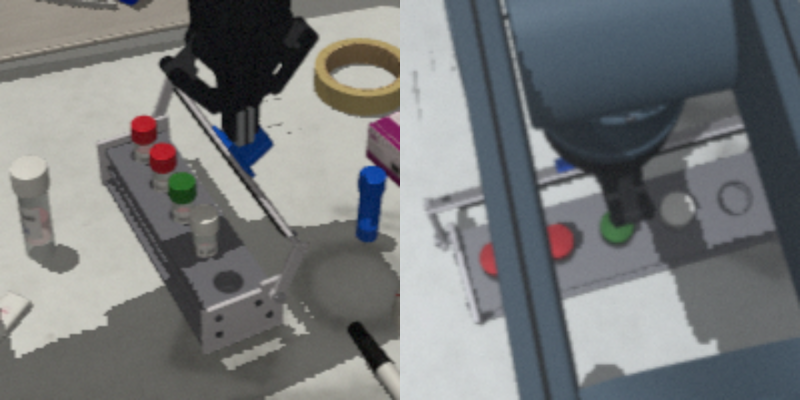

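Request:
{"fn": "send_rows", "kwargs": {"series": "0 12 0 0 1; 0 24 2 0 1; 0 33 8 0 1; 0 36 17 0 1; 0 36 26 0 1"}}

```text
t: 4.62
ee_pos: [0.6081, 0.2356, 0.0789]
orientation: [3.141, 0.0, 1.828]
force: [-0.1, 0.0, 0.9]
width: -0.0001
grip_force: 0.2
```

Request:
{"fn": "send_rows", "kwargs": {"series": "0 0 6 0 1; 0 0 12 0 1; 0 0 17 0 1; 0 0 17 0 1"}}

```text
t: 4.95
ee_pos: [0.6089, 0.2359, 0.0629]
orientation: [3.138, -0.0, 1.829]
force: [4.4, 1.2, 1.0]
width: -0.0002
grip_force: 4.6
```

Request:
{"fn": "send_rows", "kwargs": {"series": "0 0 2 0 1; 0 0 4 0 1; 0 0 4 0 1; 0 0 4 0 1"}}

```text
t: 5.28
ee_pos: [0.6091, 0.236, 0.0622]
orientation: [3.136, 0.0, 1.829]
force: [-3.0, -0.6, 19.9]
width: 0.0003
grip_force: 11.0
```

Request:
{"fn": "send_rows", "kwargs": {"series": "0 0 -20 0 1; 0 0 -55 0 1; 0 0 -90 0 1; 0 0 -105 0 1"}}

```text
t: 5.62
ee_pos: [0.6085, 0.2358, 0.1677]
orientation: [3.137, 0.0, 1.829]
force: [-0.2, 0.5, 1.3]
width: 0.0
grip_force: 0.0
```

Request:
{"fn": "send_rows", "kwargs": {"series": "-20 -30 0 0 0.3; -40 -60 0 0 0.3; -60 -90 0 0 0.3; -90 -90 0 0 0.3; -125 -90 0 0 0.3"}}

```text
t: 6.03
ee_pos: [0.549, 0.0918, 0.1628]
orientation: [-3.138, -0.001, 1.831]
force: [1.1, -0.5, 0.9]
width: 0.0302
grip_force: 0.0
```

```bash
python3 - <<'E'
from h import *
a=bot.get_image('side');b=bot.get_image('top')
C=np.hstack([cv2.resize(a[180:380,220:420],(400,400),interpolation=cv2.INTER_NEAREST),cv2.resize(b[160:360,220:420],(400,400),interpolation=cv2.INTER_NEAREST)]);cv2.imwrite('pics/p3.png',C); s=bot.sense();print(s['force'],s['ee_pos'],s['width'])
for n,im in(('side',a),('top',b)):
    h=cv2.cvtColor(im,cv2.COLOR_BGR2HSV)
    for c,lo,hi in(('blue',(100,120,60),(125,255,255)),('green',(45,90,30),(85,255,255)),('red',(0,120,60),(8,255,255))):
        m=cv2.inRange(h,lo,hi); k,l,st,ce=cv2.connectedComponentsWithStats(m)
        for i in range(1,k):
            if 50<st[i,4]<1500 and 220<ce[i][0]<420 and ce[i][1]>180: print(n,c,st[i],ce[i].round(1),onz(n,ce[i],.07 if c!='blue' else .055).round(4))
E
```

```text
[ 0.63946837 -0.48821012  0.55858323] [0.55252778 0.0874619  0.16301265] 0.030277387163494263
side blue [363 260   9  11  73] [366.5 265.7] [0.6226 0.2319 0.055 ]
side blue [398 263  15  38 404] [404.5 280.4] [0.6744 0.1839 0.055 ]
side green [304 267  14  15 138] [309.6 274.8] [0.522  0.2143 0.07  ]
top blue [287 195  36  24 509] [302.1 205.9] [0.6112 0.2388 0.055 ]
```

View pics/p3.png

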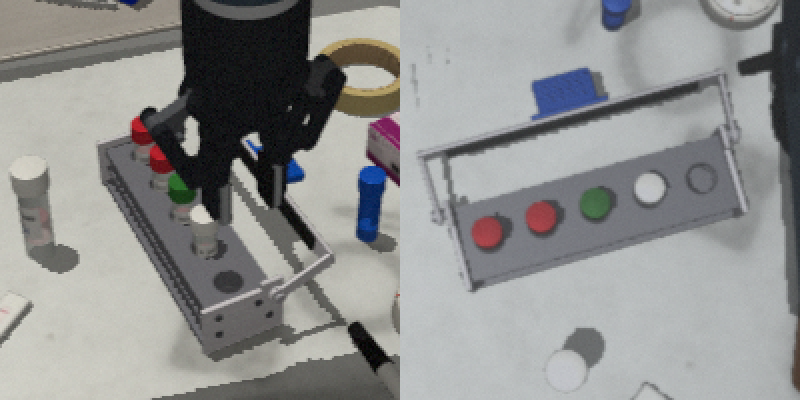

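The bar is fully back, blue tab to the rear. The caps are clear in the top crop: reds (487,232) and (541,217), green (595,203), white (650,187), empty hole (703,178). Measuring the cap centres precisely.

```bash
python3 - <<'E'
from h import *
T=lambda u,v:(220+(u-400)/2-.25,160+v/2-.25)
P=[onz('top',T(*p),.078) for p in((487,232),(541,217),(595,203),(650,187))]
P.append(onz('top',T(703,179),.042))
for p in P: print(p.round(4))
P=np.array(P)[:,:2]; k=np.array([84,42,0,-42,-84])/1000
A=np.polyfit(k,P,1); print('centre',A[1],'dir',A[0],np.linalg.norm(A[0]),'yaw',np.arctan2(-A[0][0],A[0][1]))
s=bot.sense(); y=s['orientation'][2]; d=A[1]-s['ee_pos'][:2]; print('tool dx dy',d@[np.cos(y),np.sin(y)],d@[np.sin(y),-np.cos(y)],y,s['ee_pos'])
E
```

```text
[0.5039 0.2969 0.078 ]
[0.5143 0.2573 0.078 ]
[0.524  0.2176 0.078 ]
[0.5352 0.1769 0.078 ]
[0.5448 0.1337 0.042 ]
centre [0.52442232 0.21646331] dir [-0.24428558  0.96852279] 0.9988552591478912 yaw 0.24707160231383526
tool dx dy 0.13192440367402183 0.005218372841129563 1.8248486424626411 [0.55252778 0.0874619  0.16301265]
```

Request:
{"fn": "send_rows", "kwargs": {"series": "33 1 0 0 -0.2; 66 3 0 0 -0.2; 99 4 0 0 -0.2; 132 5 0 0 -0.2; 132 5 0 0 -0.2"}}

```text
t: 6.55
ee_pos: [0.5207, 0.2259, 0.1627]
orientation: [-3.14, -0.003, 1.833]
force: [-0.3, 0.3, -0.6]
width: 0.0509
grip_force: 0.0
```

Request:
{"fn": "send_rows", "kwargs": {"series": "0 0 30 0 -0.2; 0 0 60 0 -0.2; 0 0 85 0 -0.2; 0 0 110 0 -0.2; 0 0 110 0 -0.2"}}

```text
t: 6.97
ee_pos: [0.5189, 0.2199, 0.0481]
orientation: [-3.131, -0.001, 1.829]
force: [-0.8, -0.9, -0.1]
width: 0.0513
grip_force: 0.0
```

Request:
{"fn": "send_rows", "kwargs": {"series": "0 0 0 0 1; 0 0 0 0 1; 0 0 0 0 1; 0 0 0 0 1; 0 0 0 0 1", "squeeze": 25}}

```text
t: 7.38
ee_pos: [0.5247, 0.2208, 0.0549]
orientation: [3.139, 0.0, 1.829]
force: [0.1, 0.4, 3.7]
width: 0.0214
grip_force: 25.9
```

Request:
{"fn": "send_rows", "kwargs": {"series": "0 0 -10 0 1; 0 0 -22 0 1; 0 0 -36 0 1; 0 0 -50 0 1; 0 0 -60 0 1"}}

```text
t: 7.8
ee_pos: [0.5243, 0.2207, 0.1157]
orientation: [3.139, 0.0, 1.829]
force: [-0.0, -0.2, -0.4]
width: 0.0214
grip_force: 25.6
```

Request:
{"fn": "send_rows", "kwargs": {"series": "0 0 -5 0 1; 0 0 -10 0 1; 0 0 -30 0 1; 0 0 -60 0 1; 0 0 -90 0 1"}}

```text
t: 8.22
ee_pos: [0.5224, 0.2203, 0.203]
orientation: [-3.138, -0.0, 1.829]
force: [0.4, 0.4, 0.2]
width: 0.0212
grip_force: 25.6
```

```bash
python3 - <<'E'
from h import *
a=bot.get_image('side');b=bot.get_image('top')
C=np.hstack([cv2.resize(a[130:380,200:450],(400,400),interpolation=cv2.INTER_NEAREST),cv2.resize(b[160:360,220:420],(400,400),interpolation=cv2.INTER_NEAREST)]);cv2.imwrite('pics/p4.png',C); s=bot.sense();print(s['force'],s['ee_pos'],s['width'],s['grip_force'])
E
```

```text
[ 0.56031986  0.48336865 -0.47899576] [0.52634983 0.22124707 0.20840342] 0.021263630534771198 25.592035569156906
```

View pics/p4.png

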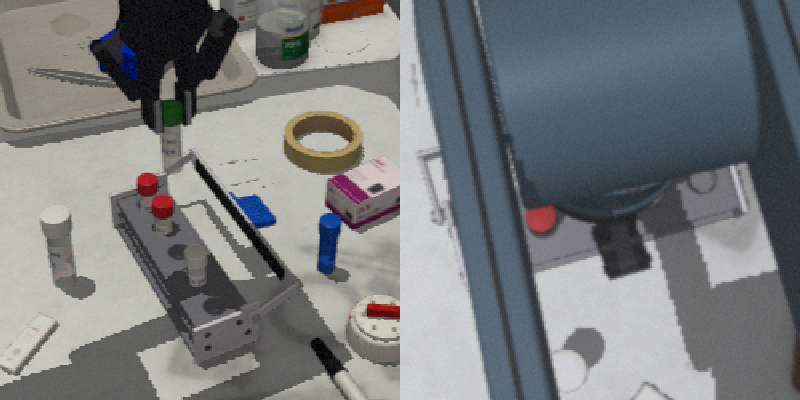

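The green vial is held upright (p4 at 172,130) and the others are still standing. The tool can't pitch, so I'll pivot the vial between the pads against the fixed cheek at the empty-hole end. Moving it outside that end.

Request:
{"fn": "send_rows", "kwargs": {"series": "-31 -3 0 0 1; -62 -5 0 0 1; -93 -8 0 0 1; -124 -11 0 0 1; -154 -11 0 0 1", "squeeze": 20}}

```text
t: 8.73
ee_pos: [0.5514, 0.0675, 0.2023]
orientation: [-3.139, -0.001, 1.829]
force: [0.5, 0.2, 0.3]
width: 0.0214
grip_force: 25.6
```

Request:
{"fn": "send_rows", "kwargs": {"series": "0 0 20 0 1; 0 0 45 0 1; 0 0 75 0 1; 0 0 105 0 1; 0 0 113 0 1"}}

```text
t: 9.15
ee_pos: [0.5483, 0.0689, 0.085]
orientation: [-3.133, -0.003, 1.828]
force: [-0.3, 0.7, -1.1]
width: 0.0212
grip_force: 25.6
```

```bash
python3 - <<'E'
from h import *
a=bot.get_image('side');cv2.imwrite('pics/p5.png',cv2.resize(a[180:400,230:480],(600,528),interpolation=cv2.INTER_NEAREST)); s=bot.sense();print(s['force'],s['ee_pos'],s['width'],s['grip_force'])
d=s['ee_pos'][:2]-[.5243,.2168];y=.25;print('rack x,y',d@[np.cos(y),np.sin(y)],d@[-np.sin(y),np.cos(y)])
E
```

```text
[-0.13573662  0.1996141  -0.50285042] [0.54863061 0.06902856 0.08552676] 0.021488310093058294 25.558958380192962
rack x,y -0.01298501267288717 -0.14919707415464972
```

View pics/p5.png

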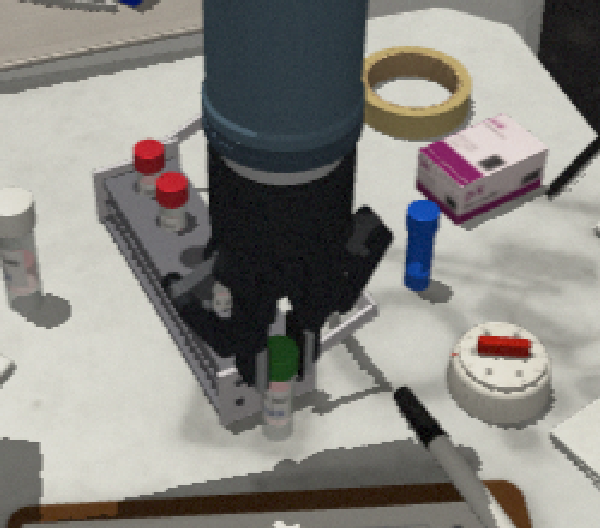

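Request:
{"fn": "send_rows", "kwargs": {"series": "12 0 0 0 1; 24 0 0 0 1; 34 0 0 0 1; 42 0 0 0 1; 49 0 0 0 1"}}

```text
t: 9.62
ee_pos: [0.5406, 0.1175, 0.092]
orientation: [3.138, 0.001, 1.83]
force: [1.7, -2.9, -0.1]
width: 0.0212
grip_force: 25.4
```

Request:
{"fn": "send_rows", "kwargs": {"series": "5 0 -1 0 1; 10 0 1 0 1; 15 0 4 0 1; 15 0 4 0 1"}}

```text
t: 9.95
ee_pos: [0.5359, 0.1317, 0.0862]
orientation: [3.141, -0.0, 1.829]
force: [1.2, -1.7, 2.0]
width: 0.0215
grip_force: 25.6
```

```bash
python3 - <<'E'
from h import *
a=bot.get_image('side');cv2.imwrite('pics/p6.png',cv2.resize(a[180:400,230:480],(600,528),interpolation=cv2.INTER_NEAREST)); s=bot.sense();print(s['force'],s['ee_pos'],s['width'],s['grip_force'])
d=s['ee_pos'][:2]-[.5243,.2168];y=.25;print('rack x,y',d@[np.cos(y),np.sin(y)],d@[-np.sin(y),np.cos(y)])
E
```

```text
[ 0.58467086 -0.59433349  1.09437027] [0.53594182 0.13127397 0.08619502] 0.021517519617467177 25.55284872869379
rack x,y -0.009879575513136837 -0.0857474688382147
```

View pics/p6.png

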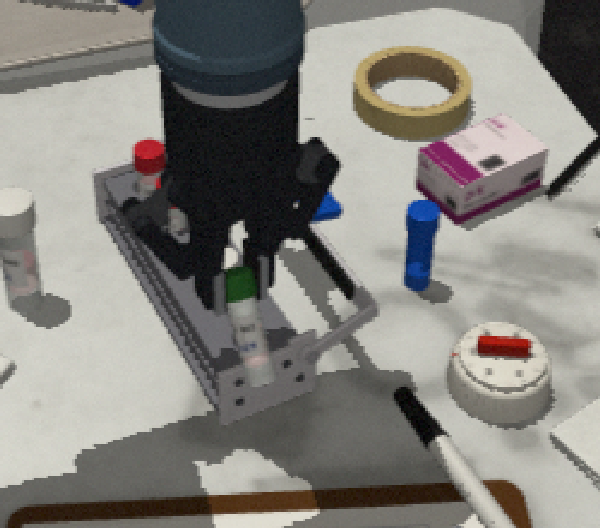

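The vial (cap at 240,283, foot at 262,375 in the crop) is pivoting in the pads as intended, with only about 3 N. Continuing down and over the edge.

Request:
{"fn": "send_rows", "kwargs": {"series": "3 0 5 0 1; 6 0 10 0 1; 9 0 15 0 1; 11 0 20 0 1; 11 0 20 0 1"}}

```text
t: 10.42
ee_pos: [0.5324, 0.1417, 0.0649]
orientation: [-3.14, -0.0, 1.829]
force: [1.2, -2.8, 0.8]
width: 0.021
grip_force: 25.6
```

```bash
python3 - <<'E'
from h import *
a=bot.get_image('side');cv2.imwrite('pics/p7.png',cv2.resize(a[180:400,230:480],(600,528),interpolation=cv2.INTER_NEAREST)); s=bot.sense();print(s['force'],s['ee_pos'],s['width'],s['grip_force'])
d=s['ee_pos'][:2]-[.5243,.2168];y=.25;print('rack x,y',d@[np.cos(y),np.sin(y)],d@[-np.sin(y),np.cos(y)])
E
```

```text
[ 1.0676571  -2.14142998  0.95738174] [0.53252156 0.14140598 0.06529362] 0.02145519540365593 25.502266320887266
rack x,y -0.01068680801497289 -0.07508424474445857
```

View pics/p7.png

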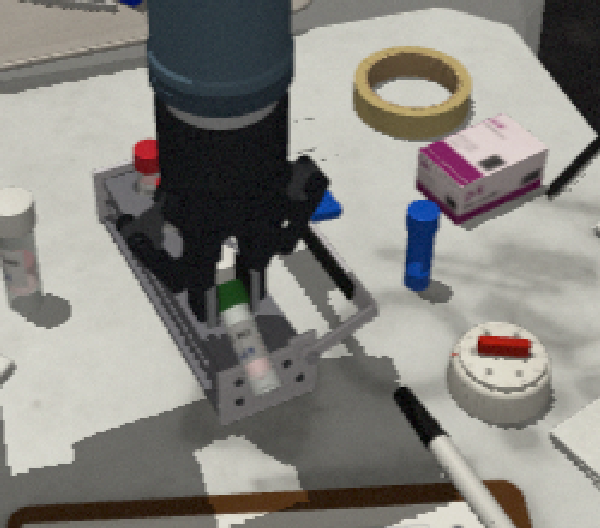

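```bash
python3 - <<'E'
from h import *
X=np.array([np.cos(.25),np.sin(.25),0]);Y=np.array([-np.sin(.25),np.cos(.25),0]);C=np.array([.5243,.2168,0])
for nm,u,v in(('captop',232,284),('cap/body',238,306),('foot',263,386)):
    o,d=ray('side',(230+u/2.4,180+v/2.4)); 
    s=(-.011-(o-C)@X)/(d@X); p=o+s*d-C; print(nm,'rack y,z',p@Y,p[2])
E
```

```text
captop rack y,z -0.0849428708955853 0.09588280307361041
cap/body rack y,z -0.09310202370506088 0.08392588710296534
foot rack y,z -0.12761888316279452 0.04478759133239929
```

The tilt is about 45° and the vial has slipped slightly in the pads. The white vial limits going further here. I'll lift it clear, go to free table in front of the rack and press and drag the foot there, moving the tool along +x while lowering.

Request:
{"fn": "send_rows", "kwargs": {"series": "0 0 -20 0 1; 0 0 -45 0 1; 0 0 -70 0 1; 0 0 -70 0 1"}}

```text
t: 10.8
ee_pos: [0.5356, 0.1419, 0.1406]
orientation: [3.135, 0.001, 1.829]
force: [1.5, 0.5, 0.5]
width: 0.0214
grip_force: 25.4
```

Request:
{"fn": "send_rows", "kwargs": {"series": "6 -15 0 0 1; 12 -30 0 0 1; 18 -45 0 0 1; 24 -60 0 0 1; 30 -76 0 0 1"}}

```text
t: 11.22
ee_pos: [0.4505, 0.1512, 0.1354]
orientation: [-3.14, -0.001, 1.829]
force: [-0.1, -0.6, -0.4]
width: 0.0215
grip_force: 25.4
```

Request:
{"fn": "send_rows", "kwargs": {"series": "0 0 20 0 1; 0 0 45 0 1; 0 0 65 0 1; 0 0 80 0 1; 0 0 80 0 1"}}

```text
t: 11.63
ee_pos: [0.4487, 0.1508, 0.0529]
orientation: [-3.134, -0.002, 1.829]
force: [-1.4, -0.0, -0.7]
width: 0.0215
grip_force: 25.4
```

```bash
python3 - <<'E'
from h import *
a=bot.get_image('side');cv2.imwrite('pics/p8.png',cv2.resize(a[180:400,200:450],(600,528),interpolation=cv2.INTER_NEAREST)); s=bot.sense();print(s['force'],s['ee_pos'],s['width'],s['grip_force'])
d=s['ee_pos'][:2]-[.5243,.2168];y=.25;print('rack x,y',d@[np.cos(y),np.sin(y)],d@[-np.sin(y),np.cos(y)])
E
```

```text
[ 0.33667915  0.86624029 -0.052584  ] [0.44987749 0.15095595 0.05446992] 0.02167615799862024 25.40446285213875
rack x,y -0.08839896833542871 -0.04538469547803563
```

View pics/p8.png

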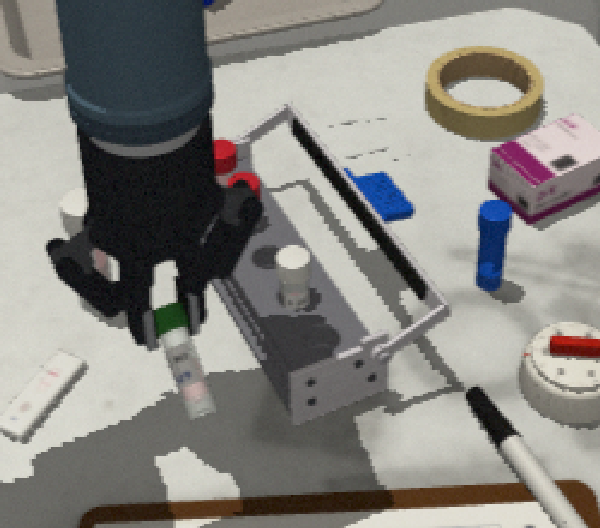

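Vial held tilted, cap at (172,320), foot at (203,412). Pressing and dragging on the table.

Request:
{"fn": "send_rows", "kwargs": {"series": "0 0 14 0 1; 2 0 20 0 1; 8 0 25 0 1; 14 0 30 0 1; 14 0 30 0 1"}}

```text
t: 12.1
ee_pos: [0.448, 0.1656, 0.0261]
orientation: [-3.141, -0.0, 1.83]
force: [-1.0, 0.2, 1.3]
width: 0.0212
grip_force: 25.5
```

Request:
{"fn": "send_rows", "kwargs": {"series": "5 0 4 0 1; 10 0 8 0 1; 15 0 12 0 1; 20 0 15 0 1; 26 0 16 0 1"}}

```text
t: 12.52
ee_pos: [0.4415, 0.1901, 0.0099]
orientation: [-3.141, 0.0, 1.829]
force: [-0.0, -0.4, 1.8]
width: 0.0217
grip_force: 25.5
```

Request:
{"fn": "send_rows", "kwargs": {"series": "0 0 -25 0 1; 0 0 -60 0 1; 0 0 -95 0 1; 0 0 -130 0 1; 0 0 -130 0 1", "squeeze": 30}}

```text
t: 12.93
ee_pos: [0.4455, 0.1912, 0.1466]
orientation: [3.13, 0.0, 1.829]
force: [1.6, 0.9, 0.3]
width: 0.0215
grip_force: 29.6
```

```bash
python3 - <<'E'
from h import *
a=bot.get_image('side');b=bot.get_image('top');s=bot.sense();print(s['force'],s['ee_pos'],s['width'],s['grip_force'])
u,v=proj('side',s['ee_pos']).astype(int);print(u,v); u0,v0=max(u-100,0),max(v-100,0)
A=cv2.resize(a[v0:v0+200,u0:u0+200],(400,400),interpolation=cv2.INTER_NEAREST)
B=cv2.resize(b[160:360,220:420],(400,400),interpolation=cv2.INTER_NEAREST)
print(u0,v0);cv2.imwrite('pics/p9.png',np.hstack([A,B]))
E
```

```text
[-0.44031568  0.28483895 -0.17892466] [0.4424576  0.19040137 0.14149791] 0.02088513235277412 29.599680659885053
257 258
157 158
```

View pics/p9.png

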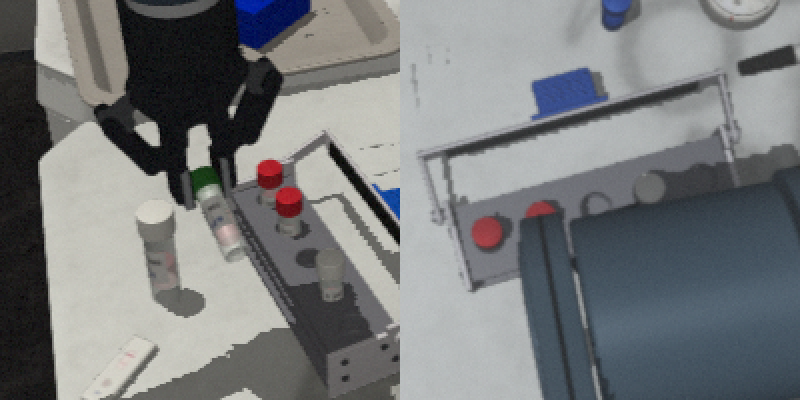

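```bash
python3 - <<'E'
from h import *
s=bot.sense();y=s['orientation'][2];X=np.array([np.sin(y),-np.cos(y),0]);Y=np.array([np.cos(y),np.sin(y),0]);C=s['ee_pos'].copy()
for nm,u,v in(('captop',202,172),('cap/body',209,196),('foot',236,256)):
    o,d=ray('side',(157+u/2,158+v/2)); 
    p=o+d*((C-o)@X)/(d@X)-C; print(nm,'rel tool x, z',p@Y,p[2])
E
```

```text
captop rel tool x, z -0.012217797620241505 0.037221864800665
cap/body rel tool x, z -0.022261715278394458 0.02230358279697195
foot rel tool x, z -0.07077684291011169 0.00487791361480075
```

The current tilt is roughly 25° from level, which is borderline. I'll lay the body over the left cheek's top (z 57 mm, fingers outside the rack, in front of the red cap) and lower slowly, which levels it without letting go.

Request:
{"fn": "send_rows", "kwargs": {"series": "34 13 0 0 1; 68 26 0 0 1; 102 39 0 0 1; 136 52 0 0 1; 170 63 0 0 1"}}

```text
t: 13.45
ee_pos: [0.4581, 0.3714, 0.1377]
orientation: [-3.138, 0.001, 1.828]
force: [0.8, 0.2, 0.1]
width: 0.0214
grip_force: 29.6
```

Request:
{"fn": "send_rows", "kwargs": {"series": "0 0 0 0 1; 0 0 20 0 1; 0 0 40 0 1; 0 0 60 0 1; 0 0 60 0 1"}}

```text
t: 13.87
ee_pos: [0.4551, 0.368, 0.0741]
orientation: [-3.13, 0.003, 1.829]
force: [-0.8, -1.7, -1.2]
width: 0.0213
grip_force: 29.6
```

```bash
python3 - <<'E'
from h import *
s=bot.sense();print(s['force'],s['ee_pos'],s['width'],s['grip_force'])
d=s['ee_pos'][:2]-[.5243,.2168];y=.25;print('rack x,y',d@[np.cos(y),np.sin(y)],d@[-np.sin(y),np.cos(y)])
E
```

```text
[-0.8187758  -1.65985359 -1.23176155] [0.45506819 0.36800359 0.07413057] 0.02133924258844053 29.611678994551767
rack x,y -0.029671198208311062 0.1636312599179043
```

Request:
{"fn": "send_rows", "kwargs": {"series": "0 6 0 0 1; 0 6 8 0 1; 0 6 14 0 1; 0 6 20 0 1; 0 6 20 0 1"}}

```text
t: 14.28
ee_pos: [0.4651, 0.3713, 0.0596]
orientation: [-3.141, 0.0, 1.829]
force: [-0.3, -0.8, 1.5]
width: 0.0212
grip_force: 29.7
```

Request:
{"fn": "send_rows", "kwargs": {"series": "0 0 5 0 1; 0 0 10 0 1; 0 0 15 0 1; 0 0 17 0 1; 0 0 17 0 1"}}

```text
t: 14.7
ee_pos: [0.4651, 0.3719, 0.043]
orientation: [3.142, -0.0, 1.829]
force: [-0.1, 1.7, 2.6]
width: 0.0209
grip_force: 30.0
```

Request:
{"fn": "send_rows", "kwargs": {"series": "0 0 -20 0 1; 0 0 -55 0 1; 0 0 -90 0 1; 0 0 -125 0 1; 0 0 -160 0 1"}}

```text
t: 15.12
ee_pos: [0.4644, 0.3711, 0.2043]
orientation: [-3.14, 0.001, 1.829]
force: [0.2, 0.5, -0.5]
width: 0.0212
grip_force: 29.7
```

Request:
{"fn": "send_rows", "kwargs": {"series": "0 0 -20 0 1; 0 0 -20 0 1; 0 0 -20 0 1; 0 0 -20 0 1; 0 0 -20 0 1"}}

```text
t: 15.53
ee_pos: [0.4641, 0.371, 0.2212]
orientation: [-3.138, 0.001, 1.829]
force: [0.4, 0.5, -0.8]
width: 0.0212
grip_force: 29.7
```

```bash
python3 - <<'E'
from h import *
a=bot.get_image('side');b=bot.get_image('top');s=bot.sense();print(s['force'],s['ee_pos'],s['width'],s['grip_force'])
u,v=proj('side',s['ee_pos']).astype(int);print(u,v); u0,v0=max(u-60,0),max(v-60,0)
A=cv2.resize(a[v0:v0+133,u0:u0+133],(400,400),interpolation=cv2.INTER_NEAREST)
B=cv2.resize(a[200:400,220:420],(400,400),interpolation=cv2.INTER_NEAREST)
print(u0,v0);cv2.imwrite('pics/p10.png',np.hstack([A,B]))
h=cv2.cvtColor(a,cv2.COLOR_BGR2HSV);m=cv2.inRange(h,(45,90,30),(85,255,255));k,l,st,ce=cv2.connectedComponentsWithStats(m)
print([(st[i],ce[i]) for i in range(1,k) if st[i,4]>40])
E
```

```text
[-0.33297265 -0.79343458  0.39732054] [0.46438718 0.37121301 0.2214245 ] 0.021213313782633574 29.667906822724035
255 149
195 89
[(array([346, 111,  23,  18, 243], dtype=int32), array([354.81069959, 119.19341564])), (array([250, 135,  13,  10,  56], dtype=int32), array([254.05357143, 138.67857143])), (array([376, 150,  16,  18, 171], dtype=int32), array([383.9005848 , 159.47953216]))]
```

View pics/p10.png

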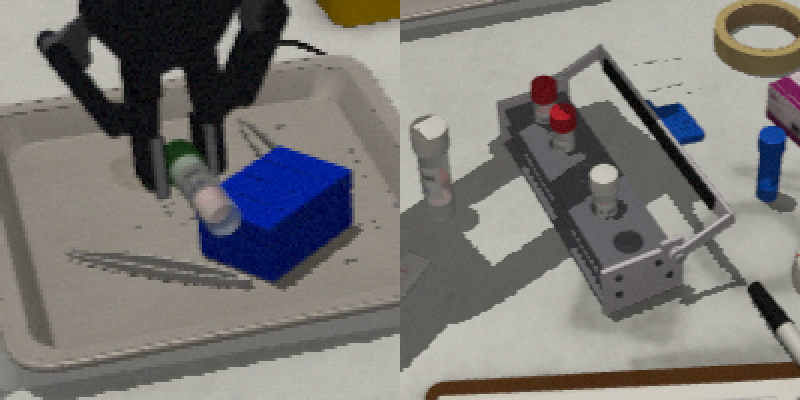

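```bash
python3 - <<'E'
from h import *
s=bot.sense();y=s['orientation'][2];X=np.array([np.sin(y),-np.cos(y),0]);Y=np.array([np.cos(y),np.sin(y),0]);C=s['ee_pos'].copy();L=[]
for nm,u,v in(('captop',178,152),('cap/body',188,170),('foot',229,222)):
    o,d=ray('side',(195+u/400*133,89+v/400*133)); 
    p=o+d*((C-o)@X)/(d@X)-C; L.append((p@Y,p[2])); print(nm,'rel tool x, z',L[-1])
L=np.array(L)
for i,j in((0,2),(1,2)): e=L[i]-L[j]; print('len',np.hypot(*e),'deg above level',np.degrees(np.arctan2(e[1],e[0])))
E
```

```text
captop rel tool x, z (np.float64(0.0018837511108365345), np.float64(0.017219607255133357))
cap/body rel tool x, z (np.float64(-0.012733071605820956), np.float64(0.013498278567780436))
foot rel tool x, z (np.float64(-0.07357436482755923), np.float64(0.013924463516127611))
len 0.0755300286855042 deg above level 2.500432925725263
len 0.060842785887101965 deg above level -0.4013425448330068
```

The vial is level to about 2° (measured length 75 mm against 72 mm, so the fit is sound). It is at z ≈ 0.235 m, the bar is back, and the other vials and the timer are in place. Handing in.

```bash
python3 -c "
from workcell import bot
print(bot.job_done())"
```

```text
the job is handed in; nothing more can be done
None
```

I handed the job in with the green-capped vial held still between the fingers, within about 3° of level and about 0.235 m above the table. The hold-down bar is fully back, the other three vials are standing in the rack and the timer is where it was; no verdict came back.

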